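Set the suction damper to its mark and start the extractor

ROBOT

A 6-joint arm with a two-finger parallel gripper is mounted at the origin on the work surface. World frame = base frame: x ahead of the robot, y to its left, z up, the work surface at z = 0. Lengths are in mm, angles in rad, forces in N, time in s.
With the tool pointing down it reaches from about 350 to 975 mm from the base axis. Payload 4.9 kg.
Tool frame: the origin (TCP) lies on the centre line of the jaws, within the pads' length; the fingertips stand 17 mm ahead of it and the grasp point (between the pads) lies 2 mm behind it; z points along the fingers, y is the line along which they close (so a half turn about z gives the same grasp; the last joint's range is limited). The gripper opens to 85 mm and grips with 20 to 120 N. Pads are 22 mm wide; open, the fingers measure 114 mm over their backs; the gripper's body (76 mm by 85 mm) begins 54 mm behind the grasp point. The pads swing forward as they close: fully open they stand 13 mm farther back than shut.
Start: joints at [-1.464, 0.053, 1.613, -0, 1.476, -0.119], TCP at [139.925, -609.116, 248.304] pointing down, gripper open.
Joint ranges: [-3.01, 3.01], [-1.01, 2.22], [0.06, 2.58], [-1.02, 4.17], [0.09, 2.62], [-3.14, 3.14]. Speed limits (rad/s): [2.57, 2.57, 3.14, 3.14, 3.14, 3.14].

INTERFACE

Orientations are given as a unit quaternion [w, x, y, z].
In Python, from cell import sense, get_image, finish_job gives the robot as it stands. The module is installed in compiled form; this text tells all that it offers.
- The arm moves only by the shell command python3 -m creep 'ROWS' [FORCE]. ROWS is JSON, a list of rows, each a list of 5 numbers: the closure, from 0 (fully open) to 1 (shut), then the shift along the tool's x, y, z normalised to -1 to 1, where 1 is 1 m, then the turn about the tool's z normalised to -1 to 1, where 1 is 45 degrees. In form: [[gripper, tx, ty, tz, yaw], ...]. A call has 1 to 10 rows; each row is the pose to reach, as a shift and turn from the pose commanded when the call began, along the tool's axes at that moment; what a row does not reach only later rows make up. A row lasts 1/12 s, in which the tool goes at most 41.7 mm and 7.16 degrees, less where a joint would pass 70% of its speed; a pose out of reach is approached as far as the arm can. A call with a number of a shift or a turn outside -1 to 1 is refused whole. A call with a gripper value outside its range is refused whole. The fingers move at their own pace and stop on an object; FORCE is the grip in N (left out, the last holds). Time passes only in rows, so rows that repeat a pose let the fingers close. It gives the time, the measured TCP pose, the force, the opening and the grip force at its end, in the units of the state.
- sense(): the state, without advancing time (a new reading comes with each control period).
- get_image(name): name is "side" or "top"; returns a dict with "img" (480x640x3 uint8, blue, green, red), "fov_y" (degrees; the focal length in pixels is half the picture's height over the tangent of half this angle, whatever the lens; pixels are square), "cx", "cy" (the principal point, pixels), "D" ([k1, k2, p1, p2, k3] as OpenCV has them; the pictures are not rectified), "view" (4x4, takes a point from world to camera coordinates). Camera axes: x right, y up, looking along -z (the intrinsics and any distortion apply to the point x, -y, -z); pixel columns grow to the right and rows downward; lengths in mm; the calibration is good to about 2 mm. A picture is of the moment at which its call begins. There is no depth.
- finish_job(): hands the job in; it is judged then, once.
The state is a dict: "time_s": time; "joint_pos": joint angles; "qd": joint speeds; "joint_torque": joint torques, N m; "tcp_pos": TCP position; "ee_rot": TCP orientation; "wrist_force": force on the tool from outside, world axes, zero at the start; "moment": the same for the moment, N m; "opening": finger opening in mm; "finger_force": force on a finger pad.
Only numpy, scipy, OpenCV 4.12 (cv2) and the standard library are available. Lean on these libraries where they do the work, as an engineer would, in place of code of your own. Each camera call takes 0.05 s, during which the arm holds its last target. There are 200 camera calls.

TASK

Open the damper of the dust-suction dish: with the fingertips, push the upright grip of its lever round until the pointer stands on the one long, broad mark of the scale, and leave it there. Only when it stands there, press the start button on the grey switch box fully down and let it come up again. Only push, gently: do not grip the lever, do not turn the scale, and leave the jar, the foam pieces and the tools where they are.

Things in the scene. Friction and masses are not known exactly. Their poses are not given: they have to be found in the camera images.
- ring (a joint): turning angle of the dark damper ring with its lever, rad. 0 = closed stop (lever towards the robot's left), grows counter-clockwise seen from above (the lever sweeps past the robot's side to the robot's right), 2.1 = open stop. It turns with light friction (about 2 N at the upright grip) and stays where it is left
- centre (a point): the ring's vertical turning axis, at the top of the dish's round grille (120 mm across, 50 mm above the table). The dish is fixed to the table: flange 320 mm across and 8 mm high, flat scale disc 286 mm across with its top 12 mm above the table, ring 168 mm across from 18 to 34 mm above the table
- handle (a point): top centre of the lever's upright round grip: a plain black post 16 mm thick, standing 110 mm from the turning axis; the post is free from 30 to 86 mm above the table, and its foot is a flat arm 16 mm wide running in to the ring
- pointer (a point): tip of the lever's small pointer, 128 mm from the turning axis on the same radius as the post, 24 mm above the table, just over the scale
- mark (a point): point on the one long, broad black mark of the scale (34 mm long, 8 mm wide, radial; the 29 other marks are 11 mm long and thin), 128 mm from the turning axis, on the scale's flat top 12 mm above the table; it lies at the same radius as the pointer's tip. The scale is stiff and stays put
- start_top (a point): centre of the top face of the round black start button (34 mm across), on a grey box 90 x 80 x 40 mm that is fixed to the table, left or right of the dish; pressed straight down
- start (a joint): travel of the start button, m: 0 = up, 0.006 = fully down (about 5 N); it springs back
- jar: loose closed glass jar, 68 mm across, 62 mm tall, on the other side of the dish from the switch box; origin at the centre of its underside. Leave alone
- dome: loose cream foam dome, 68 mm across, 45 mm tall, near the dish on the robot's side; origin at the centre of its underside. Leave alone
- wedge: loose cream foam wedge, 55 x 36 x 35 mm tall, near the dish on the robot's side; origin at the centre of its underside. Leave alone
- cone: loose cream foam cone, 80 mm across, 70 mm tall, left of the dish; origin at the centre of its underside. Leave alone
- sander: loose cork sanding block with a wooden grip, 105 x 62 x 38 mm tall, right of the dish; origin at the centre of its underside. Leave alone
- spatula: loose spatula lying on the table at the left; origin at its middle, on the table. Leave alone
- offcut: loose cream foam block, 85 x 50 x 30 mm tall, at the right near the robot; origin at the centre of its underside. Leave alone

How it is judged (in metres and radians):
On the way, in this order (a step that is already met when the one before it is completed fails the run):
1. the pointer stands on the long mark (horizontal distance between pointer and mark below 0.005 m and velocity of joint ring between -0.05 and 0.05 rad/s), for 0.3 s.
2. the start button is pressed fully down (value of joint start above 0.0045 m), for 0.05 s.
At the end, for the whole second after the job is handed in: The pointer's tip stands within 5 mm of the long mark and the lever is at rest; the start button has been pressed at least 4.5 mm down after that and is up again; the loose pieces are at rest (all of step 1 and value of joint start below 0.002 m and linear speed of each of jar, dome, wedge, cone, sander, spatula, offcut below 0.02 m/s); the robot touches nothing.
It fails at once if the start button is pressed while the pointer is off the mark (more than 7 mm) (value of joint start above 0.003 m and horizontal distance between pointer and mark above 0.007 m).
It fails at once if the lever is gripped or forced (more than 20 N from the fingers) (contact force between the fingers and ring above 20 N).
It fails at once if the button is rammed (more than 30 N) (contact force between the fingers and start above 30 N).
It fails at once if the scale is turned (more than 4 mm) (distance of mark from where it was at the start of the episode above 0.004 m).
It fails at once if a bystander is moved by more than 15 mm or lifted (distance of any of jar, dome, wedge, cone, sander, spatula, offcut from where it was at the start of the episode above 0.015 m).
It also fails if it takes over 54 s, if anything falls off the work surface, if the arm or the gripper's body presses on something with over 40 N, if the wrist force passes 120 N, or if a joint passes its speed limit or range.

## Working session

There is one attempt and no reset: what is moved stays moved. The work goes in short steps, Python scripts to look and compute and a shell command to move; the robot and the scene stay as the last step left them, time stands still between calls to the robot, and variables do not carry over. Pictures are saved under pics/ and viewed, at most 10 in all, crops included, and the job is handed in when it is done.

```bash
mkdir -p pics; cat > h.py <<'E'
import numpy as np, cv2
from cell import sense,get_image
def cam(n,f=None):
    d=get_image(n)
    if f: cv2.imwrite('pics/'+f,d['img'])
    return d
def K(d):
    f=240/np.tan(np.radians(d['fov_y'])/2); return np.array([[f,0,d['cx']],[0,f,d['cy']],[0,0,1.]])
def ray(d,px,z):
    u=cv2.undistortPoints(np.array([[px]],float),K(d),np.array(d['D'],float))[0,0]
    V=np.array(d['view']);R=V[:3,:3];c=-R.T@V[:3,3]
    r=R.T@np.array([u[0],-u[1],-1]); return c+r*(z-c[2])/r[2]
def proj(d,P):
    V=np.array(d['view']);p=np.atleast_2d(P)@V[:3,:3].T+V[:3,3];p=p*[1,-1,-1]
    return cv2.projectPoints(p,np.zeros(3),np.zeros(3),K(d),np.array(d['D'],float))[0][:,0]
E
python3 - <<'E'
from h import *
for n in('top','side'):
    d=cam(n,n+'0.png');V=np.array(d['view']);print(n,-V[:3,:3].T@V[:3,3],V[2,:3],d['fov_y'],d['D'])
s=sense();print(s['tcp_pos'],s['ee_rot'],s['opening'],s['time_s'])
E
```

```text
top [ 235.03471597  -38.89324095 1678.40139646] [-0.1429099  -0.01707975  0.98958832] 42.39277489735486 [-0.01956161  0.          0.          0.          0.        ]
side [383.67583094 776.24238659 896.66318754] [-0.08231567  0.68445416  0.72439398] 47.778579866665574 [0.05167697 0.         0.         0.         0.        ]
[ 139.86568233 -608.6047861   247.18856256] [-9.32794796e-04  9.93633981e-01  1.12652748e-01  1.72262686e-05] 85.46575039810864 0.1
```

View pics/top0.png

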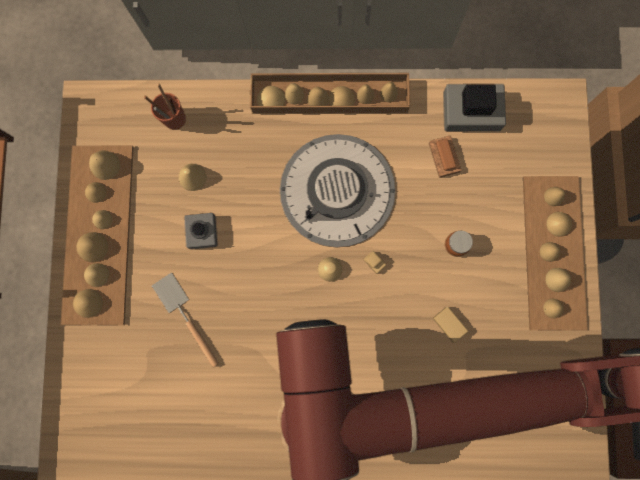

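View pics/side0.png

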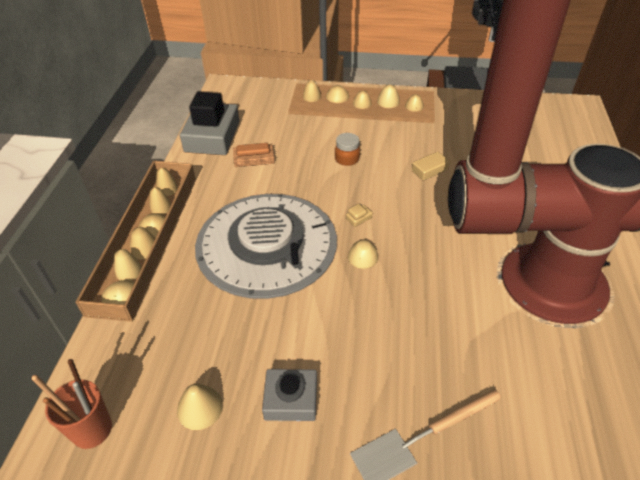

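The top view shows the dish at about (338,190), the lever and pointer near (307,216), the long mark at (358,230), and the switch box at (200,230). I'll zoom in on these.

```bash
python3 - <<'E'
from h import *
t=cv2.imread('pics/top0.png');s=cv2.imread('pics/side0.png')
a=cv2.resize(t[130:250,275:405],None,fx=3,fy=3,interpolation=cv2.INTER_CUBIC)
b=cv2.resize(s[190:300,190:340],None,fx=2.6,fy=2.6,interpolation=cv2.INTER_CUBIC)
c=cv2.resize(t[205:255,180:225],None,fx=4,fy=4,interpolation=cv2.INTER_CUBIC)
e=cv2.resize(s[360:425,255:325],None,fx=3,fy=3,interpolation=cv2.INTER_CUBIC)
o=np.zeros((600,800,3),np.uint8)
for im,y,x in((a,0,0),(b,0,400),(c,370,0),(e,370,400)): o[y:y+im.shape[0],x:x+im.shape[1]]=im
cv2.imwrite('pics/crop1.png',o)
E
```

```text
(no output)
```

View pics/crop1.png

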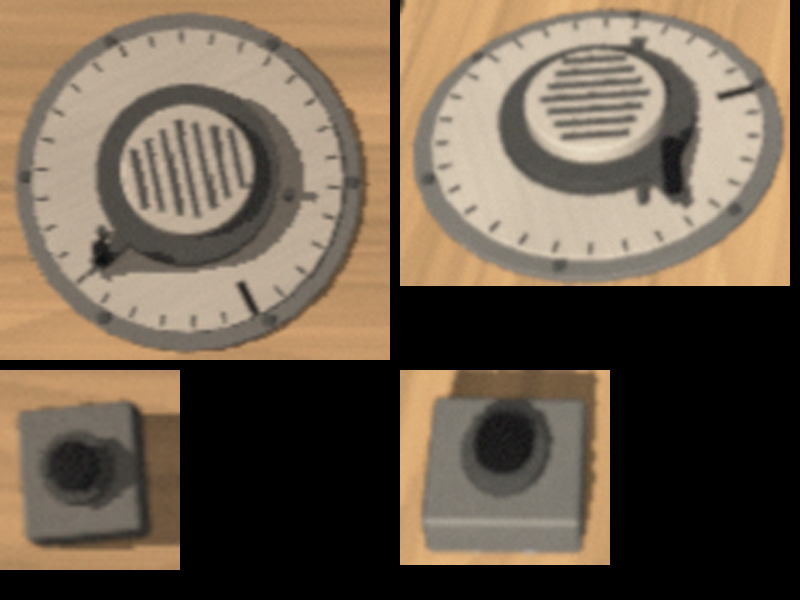

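```bash
cat > fit.py <<'E'
from h import *
from scipy.optimize import least_squares
def circ(d,roi,z,r,lo):
    x0,y0,x1,y1=roi;im=cv2.cvtColor(d['img'],cv2.COLOR_BGR2HSV)
    m=((im[...,1]<60)&(im[...,2]>lo)).astype(np.uint8)*255
    k=np.zeros_like(m);k[y0:y1,x0:x1]=m[y0:y1,x0:x1]
    n,l,st,_=cv2.connectedComponentsWithStats(k);i=1+np.argmax(st[1:,4]);
    c=max(cv2.findContours((l==i).astype(np.uint8),cv2.RETR_EXTERNAL,cv2.CHAIN_APPROX_NONE)[0],key=len)
    h=cv2.convexHull(c)[:,0]
    P=np.array([ray(d,p,z)[:2] for p in h])
    q=least_squares(lambda q:np.hypot(*(P-q[:2]).T)-q[2],[*P.mean(0),r],loss='soft_l1',f_scale=2).x
    return q
E
python3 - <<'E'
from fit import *
t=cam('top');s=cam('side')
for d,roi in((t,(275,130,405,250)),(s,(190,190,340,300))):
    for lo in(120,140,160): print(lo,circ(d,roi,12,143,lo))
    print('all',circ(d,roi,8,160,60))
P=lambda x,y:(275+x/3-.3,130+y/3-.3)
S=lambda x,y:(190+x/2.6-.3,190+y/2.6-.3)
for n,z,a,b in(('grille',50,P(187,170),S(195,98)),('markin',12,P(241,284),S(318,97)),('markout',12,P(256,313),S(355,87)),('posttop',86,P(101,237),S(271,137)),('tip',24,P(84,277),S(288,203))):
    print(n,ray(t,a,z).round(1),ray(s,b,z).round(1))
T=lambda x,y:(180+x/4-.3,205+y/4-.3)
U=lambda x,y:(255+x/3-.3,360+y/3-.3)
for z in(50,55,60,65):print(z,ray(t,T(73,97),z).round(1),ray(s,U(104,72),z).round(1))
E
```

```text
120 [620.69750512 -38.80538508 146.43258775]
140 [621.75937909 -41.92410536 142.78773799]
160 [621.47764581 -41.78853884 141.38103379]
all [621.19083879 -43.37887942 157.77031248]
120 [620.77947837 -36.68510174 157.82252123]
140 [622.77718262 -42.13050583 145.11441373]
160 [622.67089689 -41.71688263 143.32685429]
all [621.85142003 -40.36077245 158.53616035]
grille [620.  -42.7  50. ] [622.2 -42.   50. ]
markin [522.9 -92.1  12. ] [525.  -92.2  12. ]
markout [ 496.2 -105.6   12. ] [ 493.9 -108.4   12. ]
posttop [551.6  32.4  86. ] [544.   28.7  86. ]
tip [527.   50.3  24. ] [530.8  42.7  24. ]
50 [503.3 329.5  50. ] [505.8 324.6  50. ]
55 [502.5 328.4  55. ] [505.1 327.3  55. ]
60 [501.7 327.2  60. ] [504.3 330.   60. ]
65 [500.9 326.1  65. ] [503.6 332.6  65. ]
```

```bash
cat > go.py <<'E'
from h import *
from scipy.spatial.transform import Rotation as Ro
C=np.array([621.8,-42.])
def pose():
    s=sense();w,x,y,z=s['ee_rot'];return np.array(s['tcp_pos']),Ro.from_quat([x,y,z,w]),s
def rel(P,yaw,base=None):
    p,R,s=pose()
    m=R.as_matrix();a=np.degrees(np.arctan2(m[1,0],m[0,0]))
    t=R.inv().apply(np.array(P)-p)/1000
    return t.round(4),round((-(yaw-a))/45,4)
def push(phi,gap,z):
    # phi: lever angle deg from -x, + towards +y ; gap = distance of TCP behind the post centre
    f=np.radians(phi);r=np.array([-np.cos(f),np.sin(f)]);t=np.array([-r[1],r[0]])
    return [*(C+110*r-gap*t),z], np.degrees(np.arctan2(-t[1],-t[0]))
def st():
    p,R,s=pose();m=R.as_matrix();print('tcp',p.round(1),'yaw',np.degrees(np.arctan2(m[1,0],m[0,0])).round(1),'tilt',m[:,2].round(3),'t',s['time_s'],'F',np.round(s['wrist_force'],1),'q',np.round(s['joint_pos'],2),'open',round(s['opening'],1))
E
python3 -c "
from go import *
st();P=push(44,45,180);print(P,rel(*P))"
```

```text
tcp [ 139.9 -608.7  247.5] yaw 12.9 tilt [-0.     0.001 -1.   ] t 0.2 F [ 0.3  0.  -0.7] q [-1.46  0.05  1.61 -0.    1.48 -0.12] open 85.4
([np.float64(573.9322486334031), np.float64(66.782711765729), 180], np.float64(46.00000000000001)) (array([ 0.5743, -0.5611,  0.0683]), np.float64(-0.7348))
```

```bash
python3 -m creep '[[1,0.574,-0.561,0.068,-0.735],[1,0.574,-0.561,0.068,-0.735],[1,0.574,-0.561,0.068,-0.735],[1,0.574,-0.561,0.068,-0.735],[1,0.574,-0.561,0.068,-0.735],[1,0.574,-0.561,0.068,-0.735],[1,0.574,-0.561,0.068,-0.735],[1,0.574,-0.561,0.068,-0.735],[1,0.574,-0.561,0.068,-0.735],[1,0.574,-0.561,0.068,-0.735]]' 20; python3 -c "
from go import *
st();P=push(44,45,180);print(rel(*P))"
```

```text
time_s: 1.03
tcp_pos: [364.9, -257.9, 213.0]
ee_rot: [0.0, 0.921, 0.391, 0.0]
wrist_force: [0.2, -0.3, 0.4]
opening: -0.1
finger_force: 0.0
tcp [ 364.9 -257.9  213. ] yaw 46.0 tilt [ 0.001 -0.    -1.   ] t 1.0333 F [ 0.2 -0.3  0.4] q [-0.78 -0.37  2.05  0.    1.46 -0.01] open -0.1
(array([ 0.3788, -0.0753,  0.033 ]), np.float64(-0.0004))
```

```bash
python3 -m creep '[[1,0.379,-0.075,0.033,0],[1,0.379,-0.075,0.033,0],[1,0.379,-0.075,0.033,0],[1,0.379,-0.075,0.033,0],[1,0.379,-0.075,0.033,0],[1,0.379,-0.075,0.033,0],[1,0.379,-0.075,0.033,0],[1,0.379,-0.075,0.033,0],[1,0.379,-0.075,0.033,0],[1,0.379,-0.075,0.033,0]]'; python3 -c "
from go import *
st();P=push(44,45,180);print(rel(*P))"
```

```text
time_s: 1.87
tcp_pos: [575.0, 69.3, 179.3]
ee_rot: [-0.001, 0.92, 0.393, 0.0]
wrist_force: [-0.6, -1.0, -0.5]
opening: 0.1
finger_force: 0.0
tcp [575.   69.3 179.3] yaw 46.2 tilt [-0.     0.002 -1.   ] t 1.8667 F [-0.6 -1.  -0.5] q [-0.01 -0.    1.79  0.    1.36  0.75] open 0.1
(array([-0.0025,  0.001 , -0.0007]), np.float64(0.0053))
```

```bash
python3 -m creep '[[1,-0.002,0.001,0.03,0],[1,-0.002,0.001,0.06,0],[1,-0.002,0.001,0.09,0],[1,-0.002,0.001,0.111,0],[1,-0.002,0.001,0.111,0],[1,-0.002,0.001,0.111,0]]'; python3 -c "
from go import *
st()
d=cam('side');q=cam('top')
a=cv2.resize(d['img'][150:300,190:340],(400,400),interpolation=3);b=cv2.resize(q['img'][130:250,275:395],(400,400),interpolation=3)
cv2.imwrite('pics/c2.png',np.hstack([a,b]))
for phi in(34,24,14,4,-6,-16,-20,-22): print(phi,rel(*push(phi,19,68)))"
```

```text
time_s: 2.37
tcp_pos: [571.7, 62.6, 67.9]
ee_rot: [-0.001, 0.921, 0.391, -0.002]
wrist_force: [0.2, -0.0, 0.7]
opening: -0.2
finger_force: 0.0
tcp [571.7  62.6  67.9] yaw 46.0 tilt [-0.003 -0.    -1.   ] t 2.3667 F [ 0.2 -0.   0.7] q [-0.02  0.12  1.86 -0.    1.16  0.75] open -0.2
34 (array([-0.0425, -0.0047,  0.003 ]), np.float64(-0.2224))
24 (array([-0.0619, -0.003 ,  0.0029]), np.float64(-0.4446))
14 (array([-0.0807,  0.0021,  0.0029]), np.float64(-0.6668))
4 (array([-0.0983,  0.0104,  0.0029]), np.float64(-0.889))
-6 (array([-0.1142,  0.0216,  0.0029]), np.float64(-1.1113))
-16 (array([-0.1279,  0.0354,  0.0029]), np.float64(-1.3335))
-20 (array([-0.1327,  0.0416,  0.0029]), np.float64(-1.4224))
-22 (array([-0.1349,  0.0448,  0.0029]), np.float64(-1.4668))
```

View pics/c2.png

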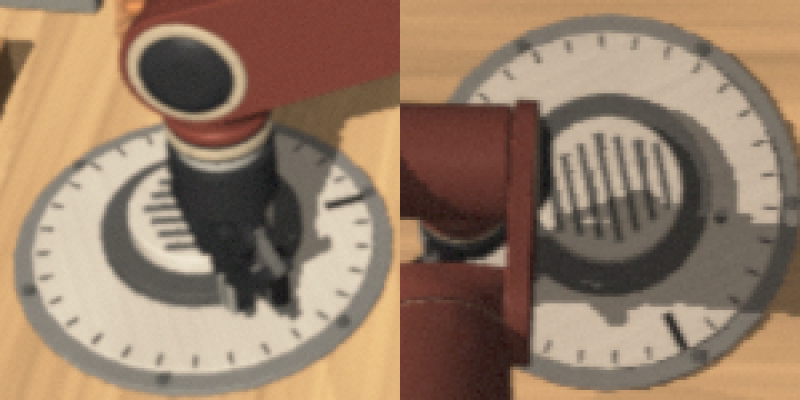

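The side view shows the fingertips just left of the lever post, on the side to push from. The long mark is clear, at (347,198) in the left panel. I'll start pushing.

```bash
python3 -m creep '[[1,-0.010,-0.002,0,0],[1,-0.018,-0.004,0,0],[1,-0.025,-0.005,0,-0.05],[1,-0.032,-0.005,0,-0.11],[1,-0.0425,-0.005,0,-0.22],[1,-0.052,-0.004,0,-0.33],[1,-0.062,-0.003,0,-0.44],[1,-0.071,0,0,-0.55],[1,-0.081,0.002,0,-0.67],[1,-0.081,0.002,0,-0.67]]'; python3 -c "
from go import *
st()
for phi in(9,4,-1,-6,-11,-16,-18,-20,-22): print(phi,rel(*push(phi,19,68)))"
```

```text
time_s: 3.3
tcp_pos: [517.7, 2.0, 70.4]
ee_rot: [0.001, 0.787, 0.617, 0.001]
wrist_force: [-0.4, -0.9, -0.1]
opening: 0.3
finger_force: 0.0
tcp [517.7   2.   70.4] yaw 76.2 tilt [ 0.002 -0.001 -1.   ] t 3.3 F [-0.4 -0.9 -0.1] q [-0.14 -0.02  2.   -0.    1.16  0.1 ] open 0.3
9 (array([-0.0082,  0.0003,  0.0024]), np.float64(-0.1074))
4 (array([-0.0179, -0.0001,  0.0024]), np.float64(-0.2185))
-1 (array([-0.0276,  0.0004,  0.0024]), np.float64(-0.3296))
-6 (array([-0.0373,  0.0016,  0.0024]), np.float64(-0.4408))
-11 (array([-0.0468,  0.0037,  0.0024]), np.float64(-0.5519))
-16 (array([-0.0561,  0.0067,  0.0024]), np.float64(-0.663))
-18 (array([-0.0597,  0.0081,  0.0024]), np.float64(-0.7074))
-20 (array([-0.0633,  0.0096,  0.0024]), np.float64(-0.7519))
-22 (array([-0.0668,  0.0113,  0.0024]), np.float64(-0.7963))
```

```bash
python3 -m creep '[[1,-0.008,0,0.001,-0.11],[1,-0.018,0,0.001,-0.22],[1,-0.0276,0.0005,0.001,-0.33],[1,-0.037,0.0015,0.001,-0.44],[1,-0.044,0.003,0.001,-0.51],[1,-0.050,0.005,0.001,-0.59],[1,-0.054,0.006,0.001,-0.64],[1,-0.056,0.007,0.001,-0.66],[1,-0.056,0.007,0.001,-0.66],[1,-0.056,0.007,0.001,-0.66]]'; python3 -c "
from go import *
st()
d=cam('side');q=cam('top')
a=cv2.resize(d['img'][180:300,220:340],(400,400),interpolation=3);b=cv2.resize(q['img'][170:270,300:400],(400,400),interpolation=3)
cv2.imwrite('pics/c3.png',np.hstack([a,b]))
for phi in(-20,-22,-24,-26,-27): print(phi,rel(*push(phi,19,68)))"
```

```text
time_s: 4.13
tcp_pos: [511.7, -53.0, 68.5]
ee_rot: [0.001, 0.604, 0.797, 0.0]
wrist_force: [-0.1, -0.6, -0.4]
opening: -0.1
finger_force: 0.0
tcp [511.7 -53.   68.5] yaw 105.8 tilt [ 0.001 -0.001 -1.   ] t 4.1333 F [-0.1 -0.6 -0.4] q [-0.25 -0.03  2.01 -0.    1.16 -0.52] open -0.1
-20 (array([-0.0087, -0.0021,  0.0003]), np.float64(-0.0932))
-22 (array([-0.0126, -0.0024,  0.0003]), np.float64(-0.1376))
-24 (array([-0.0165, -0.0026,  0.0003]), np.float64(-0.1821))
-26 (array([-0.0204, -0.0027,  0.0003]), np.float64(-0.2265))
-27 (array([-0.0223, -0.0026,  0.0003]), np.float64(-0.2487))
```

View pics/c3.png

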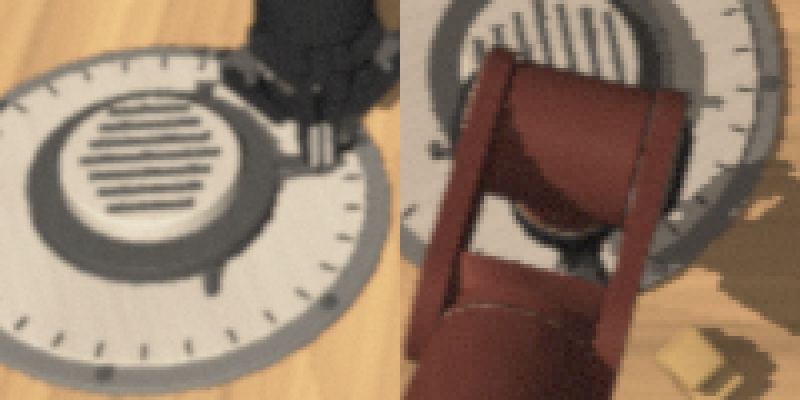

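The lever arm is moving with the fingers, at about (295,160) in the left panel, but the gripper hides the pointer and the mark. I'll push a bit short of the target, back off, lift and measure.

```bash
python3 -m creep '[[1,-0.005,-0.001,0,-0.05],[1,-0.010,-0.002,0,-0.1],[1,-0.013,-0.0025,0,-0.14],[1,-0.0145,-0.0025,0,-0.16],[1,-0.0145,-0.0025,0,-0.16],[1,-0.0145,-0.0025,0,-0.16]]'; python3 -c "
from go import *
st()"; python3 -m creep '[[1,0.010,0,0,0],[1,0.025,0,0,0],[1,0.025,0,-0.04,0],[1,0.03,0,-0.08,0],[1,0.06,0,-0.12,0],[1,0.10,0,-0.12,0],[1,0.14,0,-0.12,0],[1,0.14,0,-0.12,0],[1,0.14,0,-0.12,0]]'; python3 -c "
from go import *
st()
d=cam('side','s4.png');q=cam('top','t4.png')
a=cv2.resize(d['img'][180:300,220:340],(400,400),interpolation=3);b=cv2.resize(q['img'][170:270,300:400],(400,400),interpolation=3)
cv2.imwrite('pics/c4.png',np.hstack([a,b]))"
```

```text
time_s: 4.73
tcp_pos: [513.1, -67.5, 68.1]
ee_rot: [0.0, 0.552, 0.834, -0.0]
wrist_force: [0.0, 0.4, 0.3]
opening: -0.1
finger_force: 0.1
tcp [513.1 -67.5  68.1] yaw 113.0 tilt [-0. -0. -1.] t 4.7333 F [0.  0.4 0.3] q [-0.27 -0.02  2.   -0.    1.16 -0.68] open -0.1
time_s: 5.48
tcp_pos: [456.7, 63.8, 188.1]
ee_rot: [0.0, 0.55, 0.835, 0.0]
wrist_force: [-1.5, -0.8, -0.6]
opening: 0.3
finger_force: 0.0
tcp [456.7  63.8 188.1] yaw 113.3 tilt [ 0. -0. -1.] t 5.4833 F [-1.5 -0.8 -0.6] q [-0.02 -0.31  2.05 -0.    1.41 -0.43] open 0.3
```

View pics/c4.png

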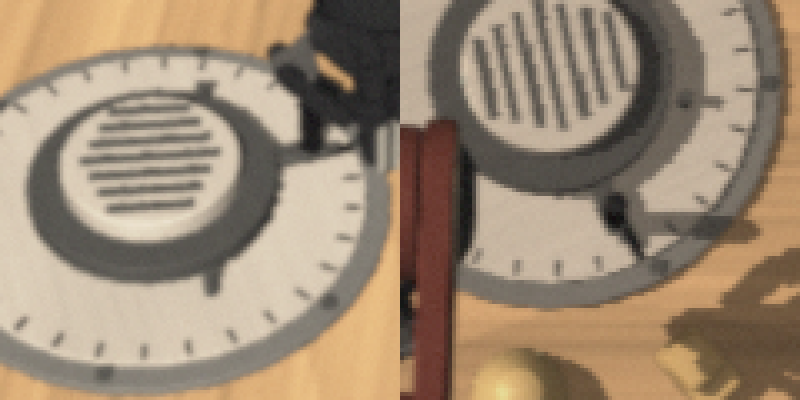

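```bash
python3 -c "
from go import *
print(rel([400,180,220],113))"
```

```text
(array([ 0.1314, -0.0066, -0.0323]), np.float64(0.0027))
```

```bash
python3 -m creep '[[1,0.13,-0.007,-0.03,0],[1,0.13,-0.007,-0.03,0],[1,0.13,-0.007,-0.03,0],[1,0.13,-0.007,-0.03,0],[1,0.13,-0.007,-0.03,0],[1,0.13,-0.007,-0.03,0]]' ; python3 -c "
from go import *
st()
d=cam('side','s5.png');q=cam('top','t5.png');o=cv2.imread('pics/top0.png');so=cv2.imread('pics/side0.png')
x,y=proj(q,[508,-95,12])[0].astype(int);u,v=proj(d,[508,-95,12])[0].astype(int);print(x,y,u,v)
z=lambda i,x,y:cv2.resize(i[y-20:y+20,x-25:x+25],(400,300),interpolation=3)
cv2.imwrite('pics/c5.png',np.vstack([np.hstack([z(o,x,y),z(q['img'],x,y)]),np.hstack([z(so,u,v),z(d['img'],u,v)])]))"
```

```text
time_s: 6.08
tcp_pos: [401.2, 177.5, 217.7]
ee_rot: [0.0, 0.552, 0.834, -0.0]
wrist_force: [-0.0, 0.5, 0.2]
opening: 0.2
finger_force: 0.0
tcp [401.2 177.5 217.7] yaw 113.1 tilt [-0.    -0.001 -1.   ] t 6.0833 F [-0.   0.5  0.2] q [ 0.25 -0.4   2.06 -0.    1.48 -0.16] open 0.2
356 229 319 226
```

View pics/c5.png

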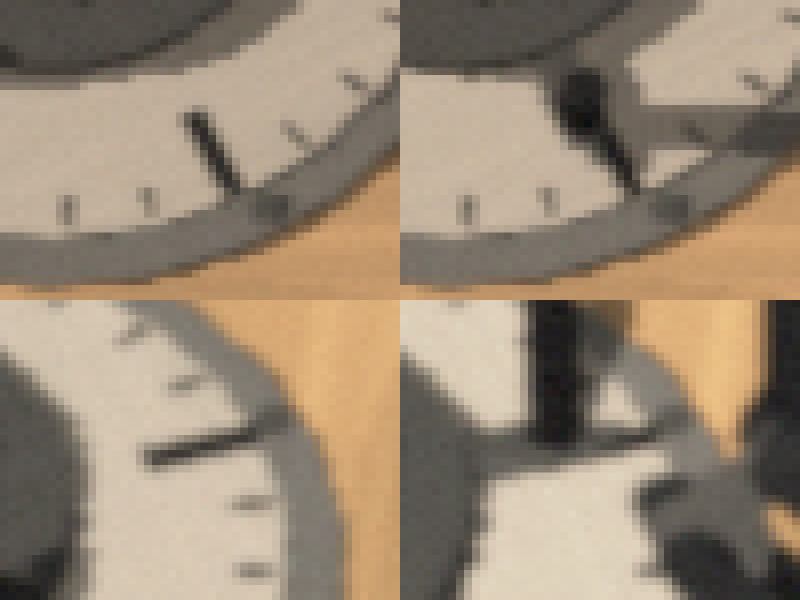

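```bash
python3 - <<'E'
from go import *
q=cam('top');d=cam('side')
g=cv2.cvtColor(q['img'],cv2.COLOR_BGR2GRAY);s=cv2.cvtColor(d['img'],cv2.COLOR_BGR2GRAY)
def at(phi,r,z):
    f=np.radians(phi);return [*(C+r*np.array([-np.cos(f),np.sin(f)])),z]
for r in range(215,234):
    w=np.clip(105-g[r,340:366].astype(float),0,None);print(r,(340+(w*np.arange(26)).sum()/max(w.sum(),1)).round(2),w.sum(),end=' | ')
print()
for phi in(-22,-24,-26,-27.1,-28,-30): print(phi,proj(q,[at(phi,110,86),at(phi,110,58),at(phi,110,30),at(phi,128,24),at(phi,128,12)]).round(1).tolist(),'side',proj(d,[at(phi,110,86),at(phi,110,30),at(phi,128,24)]).round(1).tolist())
E
```

```text
215 346.91 432.0 | 216 346.64 477.0 | 217 346.02 484.0 | 218 349.62 403.0 | 219 353.0 400.0 | 220 353.37 431.0 | 221 353.41 430.0 | 222 353.26 439.0 | 223 353.36 450.0 | 224 353.85 485.0 | 225 354.43 490.0 | 226 354.91 414.0 | 227 355.82 326.0 | 228 356.78 247.0 | 229 357.4 229.0 | 230 358.0 203.0 | 231 358.61 160.0 | 232 358.79 118.0 | 233 359.44 99.0 | 
-22 [[352.5, 220.7], [352.2, 222.5], [352.0, 224.3], [354.4, 230.8], [354.3, 231.5]] side [[313.0, 206.3], [313.5, 224.4], [321.3, 224.8]]
-24 [[353.9, 220.1], [353.6, 222.0], [353.3, 223.8], [355.9, 230.2], [355.8, 230.9]] side [[312.5, 205.1], [313.1, 223.3], [320.7, 223.4]]
-26 [[355.2, 219.5], [354.9, 221.4], [354.5, 223.2], [357.4, 229.5], [357.3, 230.2]] side [[312.0, 204.0], [312.6, 222.1], [320.1, 222.1]]
-27.1 [[355.9, 219.2], [355.6, 221.0], [355.2, 222.9], [358.2, 229.1], [358.1, 229.8]] side [[311.7, 203.4], [312.3, 221.5], [319.8, 221.4]]
-28 [[356.5, 218.9], [356.2, 220.7], [355.8, 222.6], [358.9, 228.7], [358.7, 229.5]] side [[311.4, 202.9], [312.0, 221.0], [319.5, 220.9]]
-30 [[357.8, 218.2], [357.4, 220.1], [357.1, 221.9], [360.3, 228.0], [360.1, 228.7]] side [[310.8, 201.8], [311.4, 219.9], [318.7, 219.6]]
```

By projection the lever stands about 3° short of the mark: the post fits -23.8° and the mark -26.7°. I'll retrace the same path in commanded coordinates and push about 5.6 mm further.

```bash
python3 -m creep '[[1,-0.04,0.002,0.01,0],[1,-0.08,0.004,0.02,0],[1,-0.12,0.007,0.03,0],[1,-0.16,0.007,0.03,0],[1,-0.20,0.007,0.03,0],[1,-0.235,0.007,0.03,0],[1,-0.235,0.007,0.07,0],[1,-0.235,0.007,0.11,0],[1,-0.235,0.007,0.15,0],[1,-0.235,0.007,0.15,0]]';python3 -m creep '[[1,-0.012,0,0,0],[1,-0.024,0,0,0],[1,-0.032,0,0,0],[1,-0.035,0,0,0],[1,-0.037,0,0,-0.02],[1,-0.039,0,0,-0.05],[1,-0.0405,0,0,-0.06],[1,-0.0405,0,0,-0.06],[1,-0.0405,0,0,-0.06],[1,-0.0405,0,0,-0.06]]'; python3 -c "
from go import *
st()";python3 -m creep '[[1,0.010,0,0,0],[1,0.025,0,0,0],[1,0.025,0,-0.04,0],[1,0.03,0,-0.08,0],[1,0.07,0,-0.12,0],[1,0.11,0,-0.15,0],[1,0.15,0,-0.15,0],[1,0.19,0,-0.15,0],[1,0.23,0,-0.15,0],[1,0.27,0,-0.15,0]]';python3 -m creep '[[1,0.03,0,0,0],[1,0.03,0,0,0]]'
cat > chk.py <<'E'
from go import *
import sys
q=cam('top');d=cam('side');o=cv2.imread('pics/top0.png');so=cv2.imread('pics/side0.png')
g=cv2.cvtColor(q['img'],cv2.COLOR_BGR2GRAY)
for r in range(218,234):
    w=np.clip(105-g[r,340:366].astype(float),0,None);print(r,(340+(w*np.arange(26)).sum()/max(w.sum(),1)).round(2),end=' | ')
x,y,u,v=356,229,319,226
z=lambda i,x,y:cv2.resize(i[y-20:y+20,x-25:x+25],(400,300),interpolation=3)
cv2.imwrite('pics/'+sys.argv[1],np.vstack([np.hstack([z(o,x,y),z(q['img'],x,y)]),np.hstack([z(so,u,v),z(d['img'],u,v)])]))
st()
E
python3 chk.py c6.png
```

```text
time_s: 7.12
tcp_pos: [492.5, -35.4, 59.0]
ee_rot: [-0.008, 0.553, 0.833, -0.003]
wrist_force: [-2.5, 0.1, -1.4]
opening: 0.0
finger_force: 0.0
time_s: 7.95
tcp_pos: [515.3, -72.6, 68.3]
ee_rot: [0.0, 0.532, 0.847, -0.0]
wrist_force: [0.5, 1.7, -0.7]
opening: -0.1
finger_force: 0.0
tcp [515.3 -72.6  68.3] yaw 115.8 tilt [ 0.    -0.001 -1.   ] t 7.95 F [ 0.5  1.7 -0.7] q [-0.28 -0.01  2.   -0.    1.16 -0.73] open -0.1
time_s: 8.78
tcp_pos: [401.4, 161.2, 218.5]
ee_rot: [0.0, 0.532, 0.847, 0.001]
wrist_force: [1.6, 0.1, 0.5]
opening: 0.2
finger_force: 0.0
time_s: 8.95
tcp_pos: [386.8, 190.5, 217.6]
ee_rot: [-0.001, 0.529, 0.849, 0.001]
wrist_force: [0.4, -0.3, -0.3]
opening: 0.3
finger_force: 0.0
218 353.64 | 219 355.23 | 220 355.5 | 221 355.43 | 222 355.38 | 223 355.94 | 224 355.97 | 225 356.42 | 226 356.99 | 227 356.74 | 228 356.98 | 229 357.46 | 230 357.75 | 231 358.29 | 232 358.71 | 233 359.55 | tcp [388.9 187.4 217.7] yaw 116.0 tilt [-0. -0. -1.] t 9.05 F [ 0.5 -0.5 -0.3] q [ 0.28 -0.42  2.08 -0.    1.49 -0.18] open -0.1
```

View pics/c6.png

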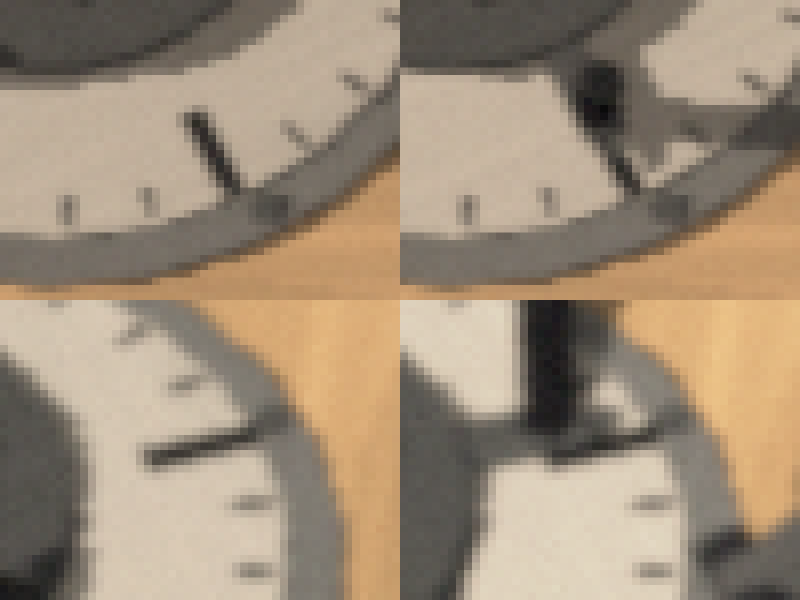

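The post now fits -26.8° against -27.1° for the mark, and the dark tip at about (605,415) in the side crop is where it should be. The pointer stands on the mark to within about 1 mm. Next is the start button.

```bash
python3 -c "
from go import *
print(rel([503.5,328,85],116))"
```

```text
(array([0.0763, 0.1646, 0.1326]), np.float64(-0.0005))
```

```bash
python3 -m creep '[[1,0.02,0.04,0,0],[1,0.04,0.08,0,0],[1,0.06,0.12,0,0],[1,0.076,0.165,0.02,0],[1,0.076,0.165,0.06,0],[1,0.076,0.165,0.10,0],[1,0.076,0.165,0.12,0],[1,0.076,0.165,0.13,0],[1,0.076,0.165,0.132,0],[1,0.076,0.165,0.132,0]]';  python3 -c "
from go import *
st()
d=cam('side');q=cam('top')
a=cv2.resize(d['img'][320:440,230:350],(400,400),interpolation=3);b=cv2.resize(q['img'][180:260,160:240],(400,400),interpolation=3)
cv2.imwrite('pics/c7.png',np.hstack([a,b]))"
```

```text
time_s: 9.88
tcp_pos: [506.4, 325.6, 86.3]
ee_rot: [0.0, 0.532, 0.847, -0.0]
wrist_force: [-0.6, 0.4, -0.5]
opening: -0.0
finger_force: 0.0
tcp [506.4 325.6  86.3] yaw 115.7 tilt [-0. -0. -1.] t 9.8833 F [-0.6  0.4 -0.5] q [ 0.45  0.15  1.79 -0.    1.2  -0.  ] open -0.0
```

View pics/c7.png

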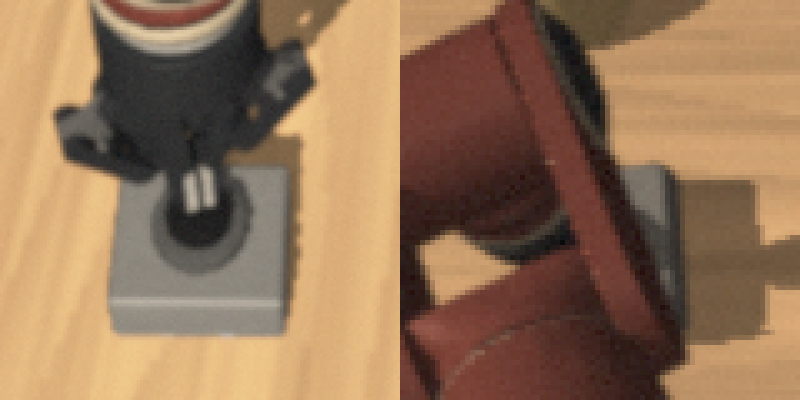

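The side panel shows the closed fingertips at (200,190), right over the button at (200,215). I'll lower slowly.

```bash
python3 -m creep '[[1,0,0.001,0.002,0],[1,0,0.001,0.004,0],[1,0,0.001,0.006,0],[1,0,0.001,0.008,0],[1,0,0.001,0.010,0],[1,0,0.001,0.010,0],[1,0,0.001,0.010,0]]'; python3 -m creep '[[1,0,0,0.001,0],[1,0,0,0.002,0],[1,0,0,0.003,0],[1,0,0,0.003,0],[1,0,0,0.003,0]]'
```

```text
time_s: 10.57
tcp_pos: [507.2, 326.9, 76.6]
ee_rot: [0.0, 0.532, 0.847, 0.0]
wrist_force: [0.6, 0.4, 2.8]
opening: 0.0
finger_force: 1.4
time_s: 10.98
tcp_pos: [507.2, 326.9, 73.5]
ee_rot: [0.0, 0.532, 0.847, 0.0]
wrist_force: [0.3, 0.1, 5.0]
opening: -0.1
finger_force: 2.3
```

```bash
python3 -m creep '[[1,0,0,0.001,0],[1,0,0,0.001,0],[1,0,0,0.001,0]]'; python3 -m creep '[[1,0,0,0.001,0],[1,0,0,0.001,0],[1,0,0,0.001,0]]'
```

```text
time_s: 11.23
tcp_pos: [507.3, 326.9, 73.0]
ee_rot: [0.0, 0.532, 0.847, 0.0]
wrist_force: [-0.6, -0.5, 8.1]
opening: -0.6
finger_force: 3.8
time_s: 11.48
tcp_pos: [507.3, 327.0, 72.9]
ee_rot: [0.0, 0.532, 0.847, 0.0]
wrist_force: [-3.3, -2.5, 12.1]
opening: -0.2
finger_force: 6.1
```

The force has climbed to 12 N with no more travel, so the button is at its stop. I'll raise the arm and check.

```bash
python3 -m creep '[[1,0,0,-0.003,0],[1,0,0,-0.008,0],[1,0,0,-0.02,0],[1,0,0,-0.05,0],[1,0,0,-0.09,0],[1,0,0,-0.13,0],[1,0,0,-0.13,0],[1,0,0,-0.13,0],[1,0,0,-0.13,0],[1,0,0,-0.13,0]]'; python3 chk.py c8.png
```

```text
time_s: 12.32
tcp_pos: [505.5, 326.1, 198.7]
ee_rot: [-0.001, 0.532, 0.847, -0.002]
wrist_force: [0.1, -0.4, -0.1]
opening: -0.0
finger_force: 0.0
218 353.98 | 219 355.21 | 220 355.33 | 221 355.22 | 222 355.09 | 223 355.34 | 224 355.27 | 225 355.46 | 226 355.75 | 227 355.8 | 228 356.6 | 229 357.21 | 230 357.81 | 231 358.29 | 232 359.43 | 233 360.08 | tcp [505.6 326.1 198.5] yaw 115.8 tilt [-0.004 -0.002 -1.   ] t 12.4167 F [-0.  -0.4  0.1] q [ 0.45  0.04  1.71 -0.    1.4  -0.  ] open -0.1
```

View pics/c8.png

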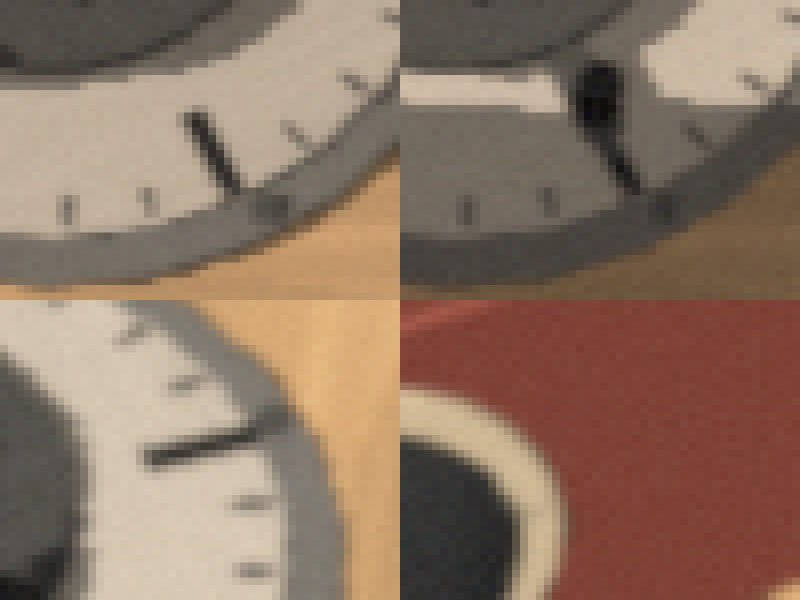

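The post and pointer haven't moved and are in line with the long mark, which ends at (638,190). The arm is clear of everything, so I'll hand in.

```bash
python3 -c "
from cell import finish_job
print(finish_job())"
```

```text
the job is handed in; nothing more can be done
None
```

I pushed the lever until the pointer stood on the long mark (within about 1 mm by my camera measurement), then pressed the start button to its stop at about 12 N and released it; the job is handed in, but no verdict came back.

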